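Top up a spring-fed carton tray

ROBOT

A 6-joint arm with a two-finger parallel gripper is mounted at the origin on a cart in front of the work surface, level with it; the furniture and walls round the work are solid. World frame = base frame: x ahead of the robot, y to its left, z up, the work surface at z = 0. Lengths are in m, angles in rad, forces in N, time in s.
With the tool pointing down it reaches from about 0.3 to 1 m from the base axis. Payload 5.1 kg.
Tool frame: the origin (TCP) lies midway between the tips of the shut fingers; the grasp point (between the pads) lies 19 mm behind it; z points along the fingers, y is the line along which they close (so a half turn about z gives the same grasp; the last joint's range is limited). The gripper opens to 95 mm and grips with 3 to 60 N. Pads are 20 mm wide; open, the fingers measure 119 mm over their backs; the gripper's body (75 mm by 180 mm) begins 59 mm behind the grasp point.
Start: joints at [-1.309, 0.124, 1.65, -0, 1.367, -0.083], TCP at [0.22, -0.612, 0.215] pointing down, gripper open.
Joint ranges: [-2.61, 2.61], [-1.02, 2.33], [0.03, 2.71], [-1.35, 4.49], [0.32, 2.68], [-2.91, 2.91]. Speed limits (rad/s): [2.57, 2.57, 3.14, 3.14, 3.14, 3.14].

INTERFACE

Orientations are given as a 3x3 rotation matrix whose columns are the frame's x, y, z axes.
In Python, from cell import manip, eyes, order gives the robot as it stands.
- The arm moves only by the tool send_rows, never from a script. Its argument "rows" is one flat list of numbers, 5 for each row, row after row: the finger opening in mm, from 0 to 95.1, then the shift along the world's x, y, z in mm, then the turn about the world's z in rad. In form: [gripper, x, y, z, yaw, gripper, x, y, z, yaw, ...]. A call has 1 to 5 rows; each row shifts and turns the commanded pose from where the row before left it; what a row does not reach is not made up. A row lasts 1/8 s, in which the tool goes at most 62.5 mm and 10.7 degrees, less where a joint would pass 70% of its speed; a pose out of reach is approached as far as the arm can. A call with a gripper value outside its range is refused whole. The fingers move at their own pace and stop on an object; "squeeze" is the grip in N (left out, the last holds). Time passes only in rows, so rows that do not move let the fingers close. It gives the time, the measured TCP pose, the force, the opening and the grip force at its end, in the units of the state.
- manip.state(): the state, without advancing time (a new reading comes with each control period).
- eyes.capture(name): name is "scene" or "top" or "wrist"; returns a dict with "color" (480x640x3 uint8, red, green, blue), "depth" (480x640 float32, m along the optical axis (not along the pixel's ray), 0 where there is no reading), "intrinsics" (3x3 intrinsics, pixels), "world_to_cam" (4x4, takes a point from world to camera coordinates); the wrist camera has in their place "T_tool_cam" (4x4, takes a point from camera to tool coordinates, whose origin is the TCP and whose axes are the flange's). Camera axes: x right, y down, z forward; pixel columns grow to the right and rows downward; lengths in m; the calibration is good to about 2 mm. A picture is of the moment at which its call begins: read the wrist's pose just before it.
- order.close_job(): hands the job in; it is judged then, once.
The state is a dict: "time_s": time; "q": joint angles; "qd": joint speeds; "joint_efforts": joint torques, N m; "ee_pos": TCP position; "tcp_rot": TCP orientation; "contact_force": force on the tool from outside, world axes, zero at the start; "wrist_torque": the same for the moment, N m; "grip_width": opening from 0.0 (shut) to 1.0 (fully open); "grip_force": force on a finger pad.
Only numpy, scipy, OpenCV 4.12 (cv2) and the standard library are available. Lean on these libraries where they do the work, as an engineer would, in place of code of your own. Each camera call takes 0.05 s, during which the arm holds its last target. There are 200 camera calls.

TASK

Top up the sloping spring-fed tray with the loose small carton, the one of the same kind as the carton already waiting in the tray. Use it to press the waiting carton and the sprung paddle gently back up the slope, then settle it flat on the runners behind the front lip and let go, so that the spring holds both cartons in line against the lip. Leave the larger carton, the calculator and the card pack where they are.

Things in the scene. Friction and masses are not known exactly. Their poses are not given: they have to be found in the camera images.
- tray: Fixed stand of a sloping carton tray: dark flat-bar legs under a white sheet-metal lane 67 mm wide (90 mm over the feet) and 190 mm long. Origin on the worktop straight below lip; x points level from the lane's low front end (lip) to its high rear end, z up. The lane rises to the rear at 0.42 rad.
- lip (a point): On the lane's sloping floor (z = 0) at the inner face of the front lip, on the centreline, 55 mm above the worktop. Axes: x up the slope, y across, z square to the floor. The lip: two tabs 12 mm high, x = -3 to 0 mm; a red card rail hangs below it. Side fences: 62 mm apart inside, 9 mm high (12 at the lip), 2.5 thick. End plate at x = 186 mm.
- paddle_face (a point): Middle of the front face of the black sprung paddle, 18 mm above the lane's floor; paddle 50 mm wide, 36 high. With one carton in the lane the face is at x = 70 mm of lip; its end stop is at 149 mm: two cartons fit with 9 mm to spare. The spring presses it towards the lip, 6 N here, 8 N at the end stop.
- carton_waiting: Small printed card box with a red band, 56 mm (x) by 70 mm (y) by 39 mm high (z), about 0.25 kg, origin at the centre of its underside. It waits in the lane, its 70 mm side (y) along the slope, pressed against the lip by the paddle.
- carton_loose: The carton to load: the same kind and size, 56 (x) by 70 (y) by 39 mm (z), about 0.25 kg, origin at the centre of its underside; it stands flat on the worktop to the left of the tray, turned by up to 1.2 rad either way. Either end may go first into the lane.
- carton_big: A larger carton of similar print, 60 (x) by 88 (y) by 45 mm (z), standing on the worktop near the loose one; not for this tray. Origin at the centre of its underside.
- calculator: Desk calculator lying on the worktop, 116 (x) by 69 (y) by 15 mm, origin at the centre of its underside.
- card_pack: Polybag of hardware under a red header card, lying on the worktop, 130 (x) by 76 (y) by 20 mm, origin at the centre of its underside.
Things that resemble listed ones, but are neither listed nor needed, are in the scene too. What is shaped like the carton_loose but green is not meant.

How it is judged:
At the end, for the whole second after the job is handed in: Loose carton in front (front face within 5 mm of the lip, within 0.10 rad of straight), the other right behind it (centre 100 to 112 mm from the lip); both within 6 mm of the centreline, 4 mm and 0.08 rad of flat on the floor, at rest; paddle face under 147 mm from the lip (x of carton_loose in the frame of lip between 0.031 and 0.04 m and y of carton_loose in the frame of lip between -0.006 and 0.006 m and z of carton_loose in the frame of lip between -0.004 and 0.004 m and angle between the z axis of each of carton_loose, carton_waiting and the z axis of lip, either way round below 0.08 rad and angle between the y axis of carton_loose and the x axis of lip, either way round below 0.1 rad and x of carton_waiting in the frame of lip between 0.1 and 0.112 m and y of carton_waiting in the frame of lip between -0.006 and 0.006 m and z of carton_waiting in the frame of lip between -0.004 and 0.004 m and x of paddle_face in the frame of lip below 0.147 m and linear speed of each of carton_loose, carton_waiting below 0.01 m/s); the robot touches nothing.
It fails at once if the cartons are rammed together with more than 40 N (contact force between carton_loose and carton_waiting above 40 N).
It fails at once if the larger carton, the calculator or the card pack is shifted by more than 30 mm (distance of any of carton_big, calculator, card_pack from where it was at the start of the episode above 0.03 m).
It also fails if it takes over 45 s, if anything falls off the work surface, if the arm or the gripper's body presses on something with over 40 N, if the wrist force passes 120 N, or if a joint passes its speed limit or range.

## Working session

There is one attempt and no reset: what is moved stays moved. The work goes in short steps, Python scripts to look and compute and a tool call to move; the robot and the scene stay as the last step left them, time stands still between calls to the robot, and variables do not carry over. Pictures are saved under pics/ and viewed, at most 10 in all, crops included, and the job is handed in when it is done.

Besides the shell and the picture viewer there is one more tool, called after ">>>" by a JSON object that holds its "op" and its "data", one argument or row to a line. send_rows: Moves the arm, as the interface text tells. Its arguments: {"type":"object","properties":{"rows":{"type":"array"},"squeeze":{"type":"number"}},"required":["rows"]}

```bash
mkdir -p pics; ls
cat > h.py <<'E'
import numpy as np, cv2
from cell import manip, eyes, order
def save(c,n): cv2.imwrite(n, cv2.cvtColor(c['color'],cv2.COLOR_RGB2BGR))
def cloud(c):
    K=c['intrinsics'];d=c['depth'];v,u=np.mgrid[:d.shape[0],:d.shape[1]]
    P=np.stack([(u-K[0,2])/K[0,0]*d,(v-K[1,2])/K[1,1]*d,d],-1)
    T=np.linalg.inv(np.array(c['world_to_cam']))
    return P@T[:3,:3].T+T[:3,3]
E
python3 - <<'E'
from h import *
import pickle
for n in('scene','top'):
    c=eyes.capture(n);save(c,f'pics/{n}0.png');pickle.dump(c,open(n+'.pkl','wb'))
    T=np.linalg.inv(np.array(c['world_to_cam']));print(n,T.round(3).tolist(),c['intrinsics'])
s=manip.state();print(s)
E
```

```text
pics
scene [[0.975, 0.125, -0.183, 0.638], [0.221, -0.565, 0.795, -0.531], [-0.004, -0.816, -0.578, 0.592], [0.0, 0.0, 0.0, 1.0]] [[516.59224435   0.         319.12774789]
 [  0.         516.59224435 240.78554337]
 [  0.           0.           1.        ]]
top [[-0.017, -0.982, 0.188, 0.341], [-0.999, 0.023, 0.026, 0.129], [-0.03, -0.187, -0.982, 0.935], [0.0, 0.0, 0.0, 1.0]] [[452.17912087   0.         320.58950543]
 [  0.         452.17912087 240.50492617]
 [  0.           0.           1.        ]]
{'time_s': 0.1, 'q': array([-1.30860710e+00,  1.24420686e-01,  1.65150820e+00, -2.08779847e-06,
        1.36751866e+00, -8.26086984e-02]), 'qd': array([-0.00081011,  0.00027783, -0.0011554 , -0.00062185,  0.00060346,
        0.00035384]), 'joint_efforts': array([ 1.97138826e-03, -4.18881869e+01, -3.61096466e+01,  7.78063363e-02,
        4.61580302e-02, -5.58557872e-05]), 'ee_pos': array([ 0.21952157, -0.61119864,  0.21353969]), 'tcp_rot': array([[ 9.41143669e-01,  3.38006451e-01, -4.82755798e-04],
       [ 3.38006762e-01, -9.41141977e-01,  1.79097476e-03],
       [ 1.51019278e-04, -1.84873928e-03, -9.99998280e-01]]), 'contact_force': array([0.65670623, 0.10676737, 0.80232286]), 'wrist_torque': array([-0.02979606,  0.02453268,  0.02815794]), 'grip_force': 0.0, 'grip_width': 1.0002334068486487}
```

View pics/scene0.png

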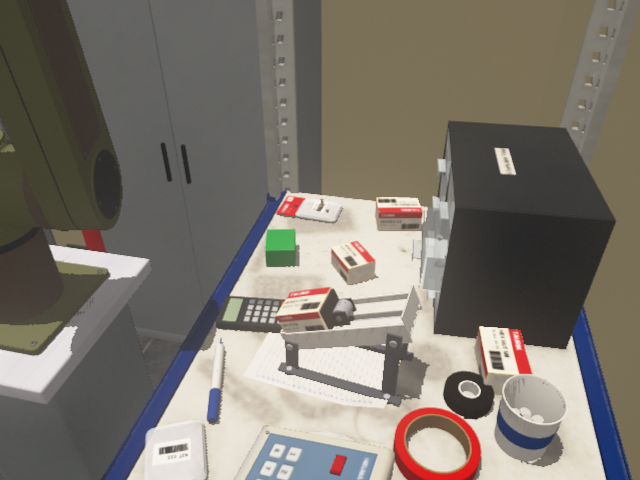

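View pics/top0.png

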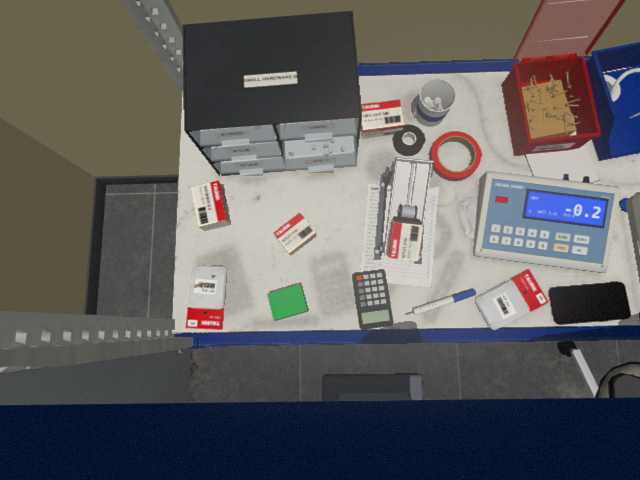

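The scene view shows the tray centred near (345,330), with its low end towards the robot. In the top view, the likely loose carton is at (295,233) and the carton at (210,205) may be the big one. The waiting carton is at (405,240) and the lane runs up from there to (412,165). Next I'll measure them.

```bash
cat > m.py <<'E'
from h import *
import pickle
c=pickle.load(open('top.pkl','rb'));P=cloud(c)
def box(u0,u1,v0,v1,z0,z1,name):
    m=np.zeros(P.shape[:2],bool);m[v0:v1,u0:u1]=1
    m&=(P[...,2]>z0)&(P[...,2]<z1)&(c['depth']>0)
    n,l,st,ce=cv2.connectedComponentsWithStats(m.astype(np.uint8))
    if n<2: print(name,'none');return
    k=1+st[1:,4].argmax();q=P[l==k]
    r=cv2.minAreaRect((q[:,:2]*1000).astype(np.float32))
    print(name,st[k],'z',np.percentile(q[:,2],[5,50,95]).round(4),'rect',np.round(r[0],1),np.round(r[1],1),round(r[2],1))
    return q
print('table z',np.median(P[280:300,330:345,2]),np.median(P[240:260,240:260,2]))
box(265,330,205,265,.03,.06,'loose')
box(180,240,170,240,.03,.06,'bigL')
box(355,410,85,135,.03,.06,'right')
box(260,315,270,325,.02,.06,'green')
q=box(375,450,190,275,.07,.16,'waiting')
# plane fit of waiting top
def plane(q):
    A=np.c_[q[:,:2],np.ones(len(q))];x=np.linalg.lstsq(A,q[:,2],rcond=None)[0]
    for _ in range(5):
        r=q[:,2]-A@x;k=abs(r)<.003;x=np.linalg.lstsq(A[k],q[k,2],rcond=None)[0]
    return x,k.mean()
print(plane(q))
for v in range(160,275,6):
    print(v,[tuple((P[v,u]*1000).round().astype(int)) for u in range(384,432,5)])
E
python3 m.py
python3 - <<'E'
import cv2
a=cv2.imread('pics/top0.png')[140:290,350:450];b=cv2.imread('pics/scene0.png')[270:410,260:430]
cv2.imwrite('pics/crop.png',cv2.hconcat([cv2.resize(a,(400,600),interpolation=2),cv2.resize(b,(400,600),interpolation=2)]))
E
```

```text
table z 0.0003628607606174783 0.00016802913436492206
loose [273 212  43  42 920] z [0.0356 0.0383 0.0411] rect [530.7 206.5] [56.1 69.6] 37.1
bigL [ 191  180   37   48 1265] z [0.0397 0.045  0.0477] rect [594.8 382.8] [88.6 60.3] 12.5
right [ 361   99   43   34 1172] z [0.0369 0.0451 0.0478] rect [778.5  20.3] [61.3 87.9] 6.6
green [ 267  284   41   37 1003] z [0.0353 0.0384 0.041 ] rect [390.8 221.8] [55.  69.7] 15.1
waiting [ 385  190   43   71 2447] z [0.0844 0.1023 0.1173] rect [529.7 -10.6] [ 67.3 134.6] 82.7
(array([ 0.01143362, -0.09490361,  0.09470939]), np.float64(0.20310584389047814))
160 [(np.int64(693), np.int64(13), np.int64(3)), (np.int64(695), np.int64(2), np.int64(-2)), (np.int64(693), np.int64(-8), np.int64(1)), (np.int64(645), np.int64(1), np.int64(129)), (np.int64(645), np.int64(-8), np.int64(129)), (np.int64(644), np.int64(-18), np.int64(129)), (np.int64(636), np.int64(-23), np.int64(150)), (np.int64(636), np.int64(-32), np.int64(149)), (np.int64(635), np.int64(-41), np.int64(150)), (np.int64(641), np.int64(-53), np.int64(135))]
166 [(np.int64(680), np.int64(14), 
[... 8010 characters left out ...]
t64(-18), np.int64(1)), (np.int64(457), np.int64(-28), np.int64(2)), (np.int64(457), np.int64(-38), np.int64(3)), (np.int64(457), np.int64(-48), np.int64(2)), (np.int64(456), np.int64(-58), np.int64(4)), (np.int64(456), np.int64(-69), np.int64(3))]
274 [(np.int64(445), np.int64(25), np.int64(12)), (np.int64(446), np.int64(14), np.int64(0)), (np.int64(445), np.int64(3), np.int64(1)), (np.int64(445), np.int64(-7), np.int64(1)), (np.int64(445), np.int64(-17), np.int64(2)), (np.int64(445), np.int64(-28), np.int64(0)), (np.int64(445), np.int64(-38), np.int64(1)), (np.int64(445), np.int64(-48), np.int64(0)), (np.int64(444), np.int64(-58), np.int64(-1)), (np.int64(444), np.int64(-68), np.int64(2))]
```

View pics/crop.png

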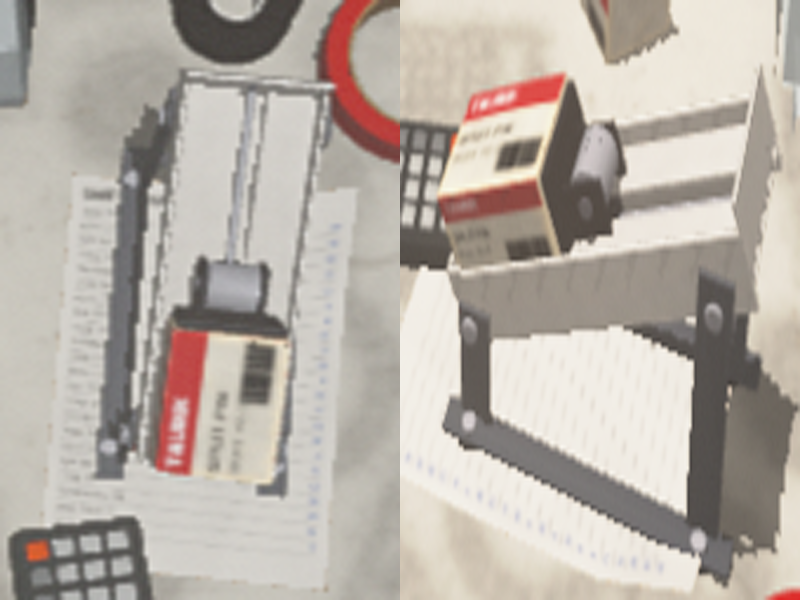

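The crop shows the waiting carton at the low front end, the paddle behind it and the lane's end plate at the top. The loose carton measures 56x70x38 and the two larger ones 60x88, as specified. Next I'll fit the tray frame.

```bash
cat > t.py <<'E'
from h import *
import pickle
from scipy.optimize import least_squares
c=pickle.load(open('top.pkl','rb'));P=cloud(c)
q=P[212:262,383:430].reshape(-1,3);q=q[(q[:,2]>.07)&(q[:,2]<.14)]
t=np.tan(.42)
f=lambda p,q:(q[:,2]-p[0]-t*(np.cos(p[1])*(q[:,0]-.5)+np.sin(p[1])*q[:,1]))
p=least_squares(f,[.105,-.1],args=(q,),loss='soft_l1',f_scale=.002).x
k=abs(f(p,q))<.006;q=q[k]
s=least_squares(f,p,args=(q,),loss='soft_l1',f_scale=.002).x
print('plane',p,s,k.sum(),np.std(f(s,q)))
def frame(th):
    ex=np.array([np.cos(th)*np.cos(.42),np.sin(th)*np.cos(.42),np.sin(.42)]);ey=np.array([-np.sin(th),np.cos(th),0]);return ex,ey,np.cross(ex,ey)
# tops by color: ray-cast mask contour onto that plane
hsv=cv2.cvtColor(c['color'],cv2.COLOR_RGB2HSV)
# carton image rectangle from in-plane points
for th in (0,s[1]):
    ex,ey,ez=frame(th)
    r=cv2.minAreaRect((np.c_[q@ex,q@ey]*1000).astype(np.float32));print(th,r)
ex,ey,ez=frame(0);r=cv2.minAreaRect((q[:,:2]*1000).astype(np.float32));b=cv2.boxPoints(r);print('xy',r,b)
# lane yaw: end plate + left outer leg/fence edges
w=P[160:200,380:435].reshape(-1,3);w=w[(w[:,2]>.09)&(w[:,2]<.155)]
print(len(w))
g=P[156:206,380:440].reshape(-1,3);pl=g[:,2]-s[0]-t*((np.cos(s[1])*(g[:,0]-.5)+np.sin(s[1])*g[:,1]))
h=np.cos(.42)*pl*1000+39   # height over floor if top plane is +39
k=(h>-6)&(h<14);g=g[k];print('floor h',np.percentile(h[k],[10,50,90]))
r=cv2.minAreaRect((g[:,:2]*1000).astype(np.float32));print('lane',r)
for x in (.575,.59,.605,.62,.635):
    z=g[abs(g[:,0]-x)<.006];print(x,np.percentile(z[:,1],[0,3,97,100]).round(4))
z=P[212:262,383:430].reshape(-1,3)
E
python3 t.py
```

```text
plane [ 0.10396938 -0.43036211] [ 0.10634741 -0.17801722] 1119 0.0019351100344130517
0 ((496.54254150390625, -6.195405960083008), (55.10736846923828, 75.39888763427734), 83.49073028564453)
-0.17801721515182378 ((490.354248046875, 81.98226928710938), (75.38941192626953, 55.21979904174805), 2.853736400604248)
xy ((498.41473388671875, -6.3519744873046875), (55.15386962890625, 71.50234985351562), 82.90833282470703) [[459.5325   -29.304205]
 [530.48785  -38.131683]
 [537.297     16.600256]
 [466.3416    25.427734]]
1547
floor h [-1.91271812  1.24954761  5.27688509]
lane ((605.5438842773438, -21.738441467285156), (75.95944213867188, 86.54313659667969), 86.6376953125)
0.575 [-0.0503 -0.0484  0.0167  0.0182]
0.59 [-0.0523 -0.05    0.0147  0.0159]
0.605 [-0.0535 -0.0525  0.013   0.0143]
0.62 [-0.0609 -0.0562  0.0111  0.0123]
0.635 [-0.0611 -0.0551  0.0129  0.0148]
```

Run:
```python
from h import *
import pickle
c=pickle.load(open('top.pkl','rb'));K=c['intrinsics'];T=np.linalg.inv(c['world_to_cam'])
def cast(u,v,n,d):
    r=T[:3,:3]@np.array([(u-K[0,2])/K[0,0],(v-K[1,2])/K[1,1],1]);o=T[:3,3]
    return o+r*(d-n@o)/(n@r)
n=np.array([-np.sin(.42)*np.cos(-.124),-np.sin(.42)*np.sin(-.124),np.cos(.42)])
d=n@np.array([.4645,-.002,.0906])
for uv in [(389.2,258),(394.5,221.2),(419.5,260.7),(422.5,226.2)]:print((cast(*uv,n,d)*1000).round(1))
w=eyes.capture('wrist');print(np.array(w['T_tool_cam']).round(3).tolist(),w['intrinsics'][0])
```

```text
[465.9  22.8  89.9]
[530.   13.6 118.8]
[459.5 -33.5  90.1]
[519.7 -37.5 117. ]
[[0.001, -0.957, -0.289, 0.083], [1.0, 0.001, 0.001, 0.001], [-0.001, -0.289, 0.957, -0.171], [0.0, 0.0, 0.0, 1.0]] [366.36619336   0.         320.22363421]
```

>>> {"op": "send_rows", "data": {
  "rows": [95,20,55,15,0.15,95,20,55,10,0.15,95,20,55,10,0.15,95,20,55,10,0.15,95,20,55,0,0.15]
}}

```text
time_s: 0.78
ee_pos: [0.3202, -0.3353, 0.2605]
tcp_rot: [[0.454, 0.891, 0.001], [0.891, -0.454, -0.001], [-0.001, 0.002, -1.0]]
contact_force: [0.2, 0.1, 0.3]
grip_width: 0.998
grip_force: 0.0
```

>>> {"op": "send_rows", "data": {
  "rows": [95,18,33,0,0.175,95,18,33,0,0.175,95,18,33,0,0.175,95,18,33,0,0.175,95,18,33,0,0.175]
}}

```text
time_s: 1.4
ee_pos: [0.41, -0.1705, 0.2594]
tcp_rot: [[-0.394, 0.919, -0.0], [0.919, 0.394, 0.0], [0.0, -0.0, -1.0]]
contact_force: [-0.1, -0.1, -0.9]
grip_width: 1.0
grip_force: 0.0
```

>>> {"op": "send_rows", "data": {
  "rows": [95,18,33,-5,0.175,95,18,33,-5,0.175,95,18,33,-10,0.175,95,18,33,-15,0.175,95,18,33,-15,0.175]
}}

```text
time_s: 2.02
ee_pos: [0.5, -0.0055, 0.209]
tcp_rot: [[-0.958, 0.287, 0.0], [0.287, 0.958, -0.0], [-0.0, -0.0, -1.0]]
contact_force: [0.7, -0.5, -0.3]
grip_width: 0.998
grip_force: 0.0
```

>>> {"op": "send_rows", "data": {
  "rows": [95,0,0,0,0.17,95,0,0,0,0,95,0,0,0,0]
}}

```text
time_s: 2.4
ee_pos: [0.4996, -0.007, 0.2098]
tcp_rot: [[-0.992, 0.129, 0.0], [0.129, 0.992, -0.0], [-0.0, -0.0, -1.0]]
contact_force: [0.8, 0.6, 1.1]
grip_width: 1.0
grip_force: 0.0
```

```bash
cat >> h.py <<'E'
def wrist():
    s=manip.state();w=eyes.capture('wrist')
    T=np.eye(4);T[:3,:3]=s['tcp_rot'];T[:3,3]=s['ee_pos']
    w['T']=T@np.array(w['T_tool_cam']);w['world_to_cam']=np.linalg.inv(w['T']);return s,w
E
python3 - <<'E'
from h import *
import pickle
s,w=wrist();pickle.dump(w,open('w1.pkl','wb'));save(w,'pics/w1.png');print(s['ee_pos'],s['time_s'])
E
```

```text
[ 0.4996205  -0.00698461  0.20977256] 2.4
```

View pics/w1.png

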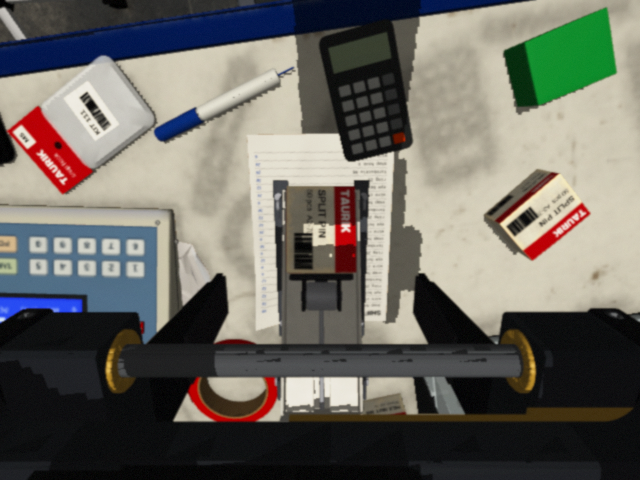

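The wrist view shows the waiting carton's top face at u 287-356, v 185-275, and the lane running straight down the image. The loose carton is at (538,213).

Run:
```python
from h import *
import pickle
w=pickle.load(open('w1.pkl','rb'));K=w['intrinsics'];T=w['T'];P=cloud(w);D=w['depth']
def castn(u,v,n,d):
    r=np.stack([(u-K[0,2])/K[0,0],(v-K[1,2])/K[1,1],np.ones_like(u,float)],-1)@T[:3,:3].T;o=T[:3,3]
    return o+r*((d-n@o)/(r@n))[:,None]
th=-.124
ex=np.array([np.cos(th)*np.cos(.42),np.sin(th)*np.cos(.42),np.sin(.42)]);ey=np.array([-np.sin(th),np.cos(th),0]);n=np.cross(ex,ey)
q=P[192:268,292:352].reshape(-1,3);q=q[q[:,2]>.05]
print('top plane offset med',np.median(q@n), 'std',np.std(q@n),'front edge model',n@np.array([.4645,-.002,.0906]))
A=np.c_[q[:,:2],np.ones(len(q))];print('lsq',np.linalg.lstsq(A,q[:,2],rcond=None)[0], np.tan(.42))
d=np.median(q@n)
hsv=cv2.cvtColor(w['color'],cv2.COLOR_RGB2HSV).astype(int);im=w['color'].astype(int)
for v in (190,200,215,230,245,260,270):print(v,[tuple(im[v,u]) [0:2] for u in list(range(282,292))+list(range(350,362))])
print('col',[(v,tuple(im[v,310])) for v in list(range(178,192))+list(range(266,282))])
# fence/lane & loose carton via depth heights
H=P[...,2]
m=((H>.03)&(H<.05));m[:, :470]=0;m[:150]=0;m[270:]=0
r=P[m];print('loose',cv2.minAreaRect((r[:,:2]*1000).astype(np.float32)),np.median(r[:,2]))
```

```text
top plane offset med -0.10450958884483971 std 0.01822747066950715 front edge model -0.10532545937836885
lsq [ 0.08191471 -0.01743291  0.06619604] 0.4465725462845951
190 [(np.int64(127), np.int64(125)), (np.int64(172), np.int64(166)), (np.int64(158), np.int64(153)), (np.int64(113), np.int64(105)), (np.int64(94), np.int64(82)), (np.int64(110), np.int64(94)), (np.int64(115), np.int64(102)), (np.int64(112), np.int64(101)), (np.int64(109), np.int64(102)), (np.int64(107), np.int64(99)), (np.int64(81), np.int64(13)), (np.int64(78), np.int64(1)), (np.int64(81), np.int64(8)), (np.int64(80), np.int64(13)), (np.int64(81), np.int64(38)), (np.int64(82), np.int64(63)), (np.int64(80), np.int64(76)), (np.int64(79), np.int64(78)), (np.int64(81), np.int64(77)), (np.int64(63), np.int64(63)), (np.int64(38), np.int64(38)), (np.int64(28), np.int64(29))]
200 [(np.int64(130), np.int64(124)), (np.int64(165), np.int64(160)), (np.int64(129), np.int64(126)), (np.int64(89), np.int64(81)), (np.int64(92), np.int64(78)), (np.int64(109), np.int64(94)), (np.int64(117), np.int64(105)), (np.int64(115), np.int64(104)), 
[... 4783 characters left out ...]
.int64(70))), (271, (np.int64(114), np.int64(101), np.int64(75))), (272, (np.int64(102), np.int64(87), np.int64(65))), (273, (np.int64(67), np.int64(56), np.int64(45))), (274, (np.int64(26), np.int64(24), np.int64(21))), (275, (np.int64(10), np.int64(12), np.int64(11))), (276, (np.int64(15), np.int64(16), np.int64(17))), (277, (np.int64(14), np.int64(14), np.int64(14))), (278, (np.int64(16), np.int64(13), np.int64(14))), (279, (np.int64(28), np.int64(28), np.int64(25))), (280, (np.int64(59), np.int64(56), np.int64(52))), (281, (np.int64(81), np.int64(77), np.int64(73)))]
loose ((531.7596435546875, 206.14013671875), (56.18387222290039, 70.16864013671875), 37.79978561401367) 0.0389046254149476
```

Run:
```python
from h import *
import pickle
w=pickle.load(open('w1.pkl','rb'));K=w['intrinsics'];T=w['T']
def castn(u,v,n,d):
    r=T[:3,:3]@np.array([(u-K[0,2])/K[0,0],(v-K[1,2])/K[1,1],1]);o=T[:3,3]
    return (o+r*((d-n@o)/(r@n)))*1000
th=-.124
n=np.array([-np.sin(.42)*np.cos(th),-np.sin(.42)*np.sin(th),np.cos(.42)])
for d in(-.1045,-.1053):
    C=[castn(u,v,n,d) for u,v in((285.3,186),(285.5,273.5),(356.5,186),(356.7,273.5))]
    for c in C:print(c.round(1))
    print('len',np.linalg.norm(C[0]-C[1]),np.linalg.norm(C[0]-C[2]),'ctr',np.mean(C,0).round(1))
    e=((C[1]+C[3])-(C[0]+C[2]));print('yaw',np.arctan2(e[1],e[0]),np.arctan2(-(C[2]-C[0])[0],(C[2]-C[0])[1]))
```

```text
[461.2 -30.3  91.6]
[523.7 -37.4 119.7]
[468.4  25.5  91.7]
[530.7  16.8 119.8]
len 68.93559789917771 56.34616321852925 ctr [496.   -6.4 105.7]
yaw -0.12621521714985662 -0.1282605226328247
[461.3 -30.4  90.8]
[524.  -37.6 119. ]
[468.5  25.6  90.9]
[531.   16.8 119.1]
len 69.13065009945399 56.50559380951321 ctr [496.2  -6.4 104.9]
yaw -0.12621521714985676 -0.12826052263282603
```

>>> {"op": "send_rows", "data": {
  "rows": [95,6,43,-10,-0.157,95,6,43,-10,-0.157,95,6,43,-10,-0.157,95,6,43,-20,-0.157,95,7,41,-20,-0.159]
}}

```text
time_s: 3.08
ee_pos: [0.5312, 0.2073, 0.1398]
tcp_rot: [[-0.605, 0.796, 0.002], [0.796, 0.605, 0.0], [-0.001, 0.001, -1.0]]
contact_force: [0.3, -0.0, -0.2]
grip_width: 0.997
grip_force: 0.0
```

>>> {"op": "send_rows", "data": {
  "rows": [95,0,0,-35,0,95,0,0,-30,0,95,0,0,0,0]
}}

```text
time_s: 3.45
ee_pos: [0.5286, 0.2053, 0.072]
tcp_rot: [[-0.609, 0.793, -0.005], [0.793, 0.609, -0.002], [0.002, -0.005, -1.0]]
contact_force: [0.0, 0.1, 0.3]
grip_width: 0.999
grip_force: 0.0
```

>>> {"op": "send_rows", "data": {
  "rows": [95,1,1,-28,0,95,0,0,-27,0,95,0,0,0,0]
}}

```text
time_s: 3.82
ee_pos: [0.531, 0.2066, 0.0192]
tcp_rot: [[-0.61, 0.793, -0.002], [0.793, 0.61, -0.001], [0.001, -0.002, -1.0]]
contact_force: [0.3, 0.3, -0.4]
grip_width: 1.001
grip_force: 0.0
```

>>> {"op": "send_rows", "data": {
  "rows": [40,0,0,0,0,40,0,0,0,0,40,0,0,0,0,40,0,0,0,0,40,0,0,0,0],
  "squeeze": 25
}}

```text
time_s: 4.45
ee_pos: [0.5317, 0.2072, 0.02]
tcp_rot: [[-0.611, 0.792, 0.0], [0.792, 0.611, -0.0], [-0.0, -0.0, -1.0]]
contact_force: [-0.5, -0.3, 2.5]
grip_width: 0.583
grip_force: 25.0
```

>>> {"op": "send_rows", "data": {
  "rows": [40,0,0,30,0,40,0,0,50,0,40,0,0,50,0,40,0,0,50,0,40,0,0,0,0]
}}

```text
time_s: 5.08
ee_pos: [0.5343, 0.2081, 0.2048]
tcp_rot: [[-0.611, 0.792, 0.009], [0.792, 0.611, 0.003], [-0.003, 0.009, -1.0]]
contact_force: [0.9, -0.4, -2.0]
grip_width: 0.581
grip_force: 25.0
```

>>> {"op": "send_rows", "data": {
  "rows": [40,-7,-43,0,0.158,40,-7,-43,0,0.158,40,-7,-43,0,0.158,40,-7,-42,0,0.157,40,-7,-42,0,0.157]
}}

```text
time_s: 5.7
ee_pos: [0.4949, -0.0069, 0.1967]
tcp_rot: [[-0.993, 0.12, -0.004], [0.12, 0.993, 0.0], [0.004, -0.0, -1.0]]
contact_force: [0.4, -0.2, -2.9]
grip_width: 0.582
grip_force: 25.0
```

>>> {"op": "send_rows", "data": {
  "rows": [40,0,0,-20,0,40,0,0,-15,0,40,0,0,0,0]
}}

```text
time_s: 6.08
ee_pos: [0.4948, -0.0046, 0.1612]
tcp_rot: [[-0.992, 0.125, -0.006], [0.125, 0.992, 0.001], [0.006, 0.0, -1.0]]
contact_force: [0.7, 0.5, -2.2]
grip_width: 0.583
grip_force: 25.0
```

Run:
```python
from h import *
s,w=wrist();save(w,'pics/w2.png');print(s['ee_pos'],s['time_s'])
```

```text
[ 0.49478479 -0.00462881  0.16124327] 6.075
```

View pics/w2.png

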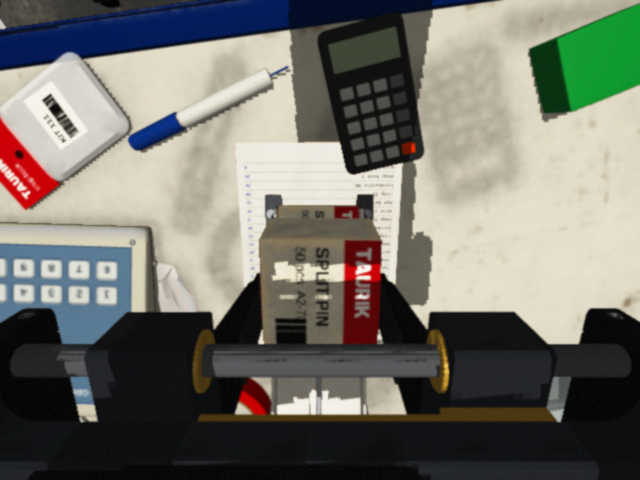

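The loose carton is held square, spanning u 260-380 and centred over the waiting one at u about 320. I'll press it lightly onto the sloping top so it pitches to the lane's angle.

>>> {"op": "send_rows", "data": {
  "rows": [40,0,0,-8,0,40,0,0,-7,0,40,0,0,-3,0,40,0,0,-3,0,40,0,0,0,0]
}}

```text
time_s: 6.75
ee_pos: [0.4966, -0.0058, 0.1435]
tcp_rot: [[-0.992, 0.126, -0.0], [0.126, 0.992, 0.0], [0.0, -0.0, -1.0]]
contact_force: [0.4, 0.3, -2.3]
grip_width: 0.58
grip_force: 25.0
```

>>> {"op": "send_rows", "data": {
  "rows": [40,0,0,-2,0,40,0,0,-2,0,40,0,0,0,0]
}}

```text
time_s: 7.12
ee_pos: [0.4965, -0.0057, 0.1395]
tcp_rot: [[-0.992, 0.125, -0.0], [0.125, 0.992, 0.0], [0.0, -0.0, -1.0]]
contact_force: [-0.0, 0.4, -2.2]
grip_width: 0.581
grip_force: 25.0
```

>>> {"op": "send_rows", "data": {
  "rows": [40,0,0,-2,0,40,0,0,-2,0,40,0,0,0,0]
}}

```text
time_s: 7.5
ee_pos: [0.497, -0.0058, 0.1384]
tcp_rot: [[-0.992, 0.125, 0.0], [0.125, 0.992, -0.0], [-0.0, -0.0, -1.0]]
contact_force: [-7.8, 0.8, 10.5]
grip_width: 0.583
grip_force: 25.0
```

>>> {"op": "send_rows", "data": {
  "rows": [40,0,0,0,0,40,0,0,0,0],
  "squeeze": 12
}}

```text
time_s: 7.75
ee_pos: [0.497, -0.0058, 0.1378]
tcp_rot: [[-0.992, 0.125, 0.001], [0.125, 0.992, -0.0], [-0.001, -0.0, -1.0]]
contact_force: [-4.6, 1.5, 8.1]
grip_width: 0.583
grip_force: 12.0
```

>>> {"op": "send_rows", "data": {
  "rows": [40,0,0,-1.5,0,40,0,0,-1.5,0,40,0,0,0,0]
}}

```text
time_s: 8.12
ee_pos: [0.4966, -0.0058, 0.1343]
tcp_rot: [[-0.992, 0.125, -0.001], [0.125, 0.992, -0.0], [0.001, -0.0, -1.0]]
contact_force: [-4.6, 0.2, 7.1]
grip_width: 0.582
grip_force: 12.0
```

>>> {"op": "send_rows", "data": {
  "rows": [40,0,0,-1.5,0,40,0,0,-1.5,0,40,0,0,0,0]
}}

```text
time_s: 8.5
ee_pos: [0.4965, -0.0057, 0.1311]
tcp_rot: [[-0.992, 0.125, -0.001], [0.125, 0.992, -0.0], [0.001, -0.0, -1.0]]
contact_force: [-5.0, 0.4, 6.2]
grip_width: 0.582
grip_force: 12.0
```

```bash
cat > tilt.py <<'E'
from h import *
s,w=wrist();P=cloud(w)
# held carton top: points near the tool, above its tip
ex=np.array([-s['tcp_rot'][0,0],-s['tcp_rot'][1,0]]);ex/=np.linalg.norm(ex);ey=np.array([-ex[1],ex[0]])
q=P.reshape(-1,3);r=q[:,:2]-s['ee_pos'][:2];a=r@ex;b=r@ey
k=(abs(a)<.05)&(abs(b)<.022)&(q[:,2]>s['ee_pos'][2]-.03)&(w['depth'].ravel()>0)&(q[:,2]<s['ee_pos'][2]+.05)
a=a[k];z=q[k,2]-s['ee_pos'][2]
for lo in range(-50,40,5):
    m=(a*1000>=lo)&(a*1000<lo+5)
    if m.sum()>5:print(lo,m.sum(),(np.percentile(z[m],[10,50,90])*1000).round(1))
print(s['ee_pos'],s['contact_force'],s['time_s'])
import sys
if len(sys.argv)>1:save(w,sys.argv[1])
E
python3 tilt.py
```

```text
-40 1338 [-1.  13.6 14.8]
-35 1236 [13.2 14.9 15.9]
-30 1106 [15.1 16.1 17. ]
-25 1100 [16.3 17.1 18. ]
-20 1091 [17.3 18.2 19.1]
-15 1075 [18.3 19.2 20.1]
-10 1079 [19.4 20.3 21.2]
-5 1072 [20.4 21.3 22.2]
0 1027 [21.3 22.2 23.1]
5 1053 [22.3 23.2 24. ]
10 920 [23.2 24.  24.8]
[ 0.4964901  -0.00574429  0.13111789] [-4.97010022  0.35114946  6.20854985] 8.5
```

Pitch is now about 0.2 rad and still increasing, so I'll continue.

>>> {"op": "send_rows", "data": {
  "rows": [40,0,0,-1.5,0,40,0,0,-1.5,0,40,0,0,-1.5,0,40,0,0,0,0]
}}

```text
time_s: 9.05
ee_pos: [0.4965, -0.0057, 0.1264]
tcp_rot: [[-0.992, 0.125, -0.001], [0.125, 0.992, -0.0], [0.001, -0.0, -1.0]]
contact_force: [-5.6, -0.0, 5.3]
grip_width: 0.58
grip_force: 12.0
```

```bash
python3 tilt.py
```

```text
-45 383 [ 8.8  9.7 10.7]
-40 1137 [10.  11.  12.2]
-35 1115 [11.7 12.8 13.8]
-30 1145 [13.5 14.5 15.6]
-25 1137 [15.2 16.3 17.4]
-20 1144 [16.9 17.9 19. ]
-15 1145 [18.6 19.6 20.8]
-10 1159 [20.3 21.3 22.4]
-5 1127 [21.9 23.  24. ]
0 1132 [23.4 24.5 25.5]
5 1123 [25.  26.1 27.1]
10 579 [26.3 27.2 28. ]
[ 0.49647019 -0.00573296  0.12644026] [-5.63657316 -0.04939313  5.28195774] 9.05
```

>>> {"op": "send_rows", "data": {
  "rows": [40,0,0,-1.5,0,40,0,0,-1.5,0,40,0,0,-0.5,0,40,0,0,0,0]
}}

```text
time_s: 9.6
ee_pos: [0.4965, -0.0057, 0.123]
tcp_rot: [[-0.992, 0.125, -0.001], [0.125, 0.992, -0.0], [0.001, -0.0, -1.0]]
contact_force: [-4.8, 0.0, 5.6]
grip_width: 0.587
grip_force: 12.0
```

```bash
python3 tilt.py
```

```text
-45 652 [5.9 7.1 8.1]
-40 1129 [ 7.7  8.9 10.2]
-35 1147 [ 9.9 11.2 12.4]
-30 1172 [12.2 13.4 14.7]
-25 1163 [14.4 15.7 17. ]
-20 1184 [16.6 18.  19.2]
-15 1176 [18.8 20.1 21.3]
-10 1236 [21.  22.3 23.5]
-5 1210 [23.2 24.4 25.7]
0 1229 [25.2 26.5 27.8]
5 1230 [27.4 28.6 29.8]
10 228 [28.6 29.5 30.2]
[ 0.49654598 -0.00574441  0.12301747] [-4.80138217  0.02406857  5.63391453] 9.6
```

The pitch is about 0.41 rad, which matches the lane. I'll grip harder, lift, back off down the slope and re-measure.

>>> {"op": "send_rows", "data": {
  "rows": [40,0,0,0,0,40,0,0,5,0,40,0,0,15,0,40,0,0,5,0,40,0,0,0,0],
  "squeeze": 35
}}

```text
time_s: 10.28
ee_pos: [0.4973, -0.0058, 0.1476]
tcp_rot: [[-0.992, 0.125, 0.002], [0.125, 0.992, -0.0], [-0.002, -0.0, -1.0]]
contact_force: [-0.2, 0.0, -2.3]
grip_width: 0.584
grip_force: 35.0
```

>>> {"op": "send_rows", "data": {
  "rows": [40,-20,2,0,0,40,-20,3,0,0,40,-20,2,0,0,40,-6,1,0,0,40,0,0,0,0]
}}

```text
time_s: 10.9
ee_pos: [0.4308, 0.0023, 0.1466]
tcp_rot: [[-0.992, 0.125, 0.001], [0.125, 0.992, -0.0], [-0.001, 0.0, -1.0]]
contact_force: [-0.1, -0.2, -1.7]
grip_width: 0.58
grip_force: 35.0
```

```bash
python3 tilt.py pics/w3.png
python3 - <<'E'
from h import *
c=eyes.capture('scene');cv2.imwrite('pics/s3.png',cv2.resize(cv2.cvtColor(c['color'][200:420,190:440],4),None,fx=2.7,fy=2.7))
E
```

```text
-45 642 [6.  7.1 8. ]
-40 1135 [ 7.7  8.9 10.3]
-35 1135 [10.  11.2 12.4]
-30 1167 [12.2 13.5 14.7]
-25 1171 [14.4 15.7 16.9]
-20 1176 [16.7 17.9 19.1]
-15 1198 [18.9 20.1 21.4]
-10 1219 [21.1 22.3 23.5]
-5 1221 [23.2 24.4 25.6]
0 1222 [25.3 26.5 27.7]
5 1227 [27.3 28.6 29.7]
10 226 [28.7 29.5 30.4]
[0.43078357 0.00227172 0.14663815] [-0.12114463 -0.15329255 -1.69362814] 10.9
```

View pics/w3.png

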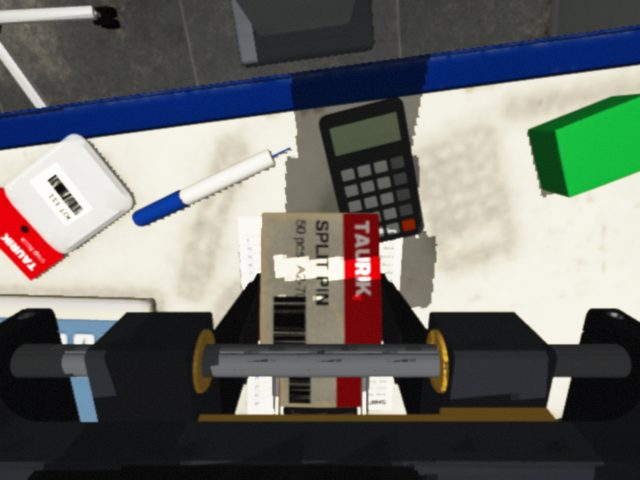

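View pics/s3.png

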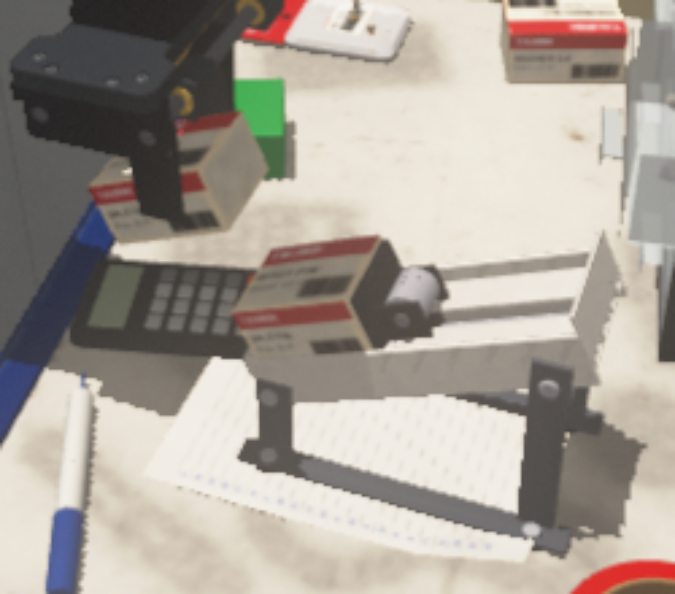

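The carton is held at the lane's pitch and is square. Its top runs from v=213 (front edge) to v=407 (rear edge), and u 261-381. I'll cast those edges to locate it in the hand.

Run:
```python
from h import *
s,w=wrist();K=w['intrinsics'];T=w['T'];th=-.126;R=s['tcp_rot'];t=s['ee_pos']
e=np.array([np.cos(th),np.sin(th),0]);ey=np.array([-np.sin(th),np.cos(th),0]);k=.441
n=np.array([0,0,1])-k*e;d=n@(t+np.array([0,0,.0255]))
for u,v in((320,213),(320,407),(261,300),(381,300),(261,230),(381,230)):
    r=T[:3,:3]@np.array([(u-K[0,2])/K[0,0],(v-K[1,2])/K[1,1],1]);o=T[:3,3]
    p=o+r*(d-n@o)/(n@r)-t;print(u,v,'a %.1f b %.1f z %.1f'%(p@e*1e3,p@ey*1e3,p[2]*1e3))
```

```text
320 213 a -42.7 b -0.5 z 6.7
320 407 a 35.1 b -0.4 z 41.0
261 300 a -6.5 b -26.8 z 22.6
381 300 a -6.6 b 26.8 z 22.6
261 230 a -35.4 b -27.5 z 9.9
381 230 a -35.5 b 27.3 z 9.9
```

>>> {"op": "send_rows", "data": {
  "rows": [40,-15.5,1.6,0,0,40,0,0,-30,0,40,0,0,-30,0,40,0,0,-27.5,0,40,0,0,0,0]
}}

```text
time_s: 11.68
ee_pos: [0.4134, 0.004, 0.0569]
tcp_rot: [[-0.992, 0.126, -0.006], [0.126, 0.992, 0.001], [0.006, -0.0, -1.0]]
contact_force: [0.3, 0.2, -2.0]
grip_width: 0.581
grip_force: 35.0
```

>>> {"op": "send_rows", "data": {
  "rows": [40,9.1,-1.1,4.1,0,40,0,0,0,0,40,0,0,0,0]
}}

```text
time_s: 12.05
ee_pos: [0.4253, 0.0026, 0.0645]
tcp_rot: [[-0.992, 0.125, 0.002], [0.125, 0.992, -0.0], [-0.002, 0.0, -1.0]]
contact_force: [0.3, -0.7, -2.7]
grip_width: 0.583
grip_force: 35.0
```

```bash
python3 tilt.py | tail -1
python3 - <<'E'
from h import *
print(manip.state()['ee_pos'])
c=eyes.capture('scene');cv2.imwrite('pics/s4.png',cv2.resize(cv2.cvtColor(c['color'][240:400,220:420],4),None,fx=3.5,fy=3.5))
E
```

```text
[0.4253111  0.00263735 0.06449398] [ 0.30008943 -0.73849931 -2.66202157] 12.05
[0.42487446 0.00270985 0.06410846]
```

View pics/s4.png

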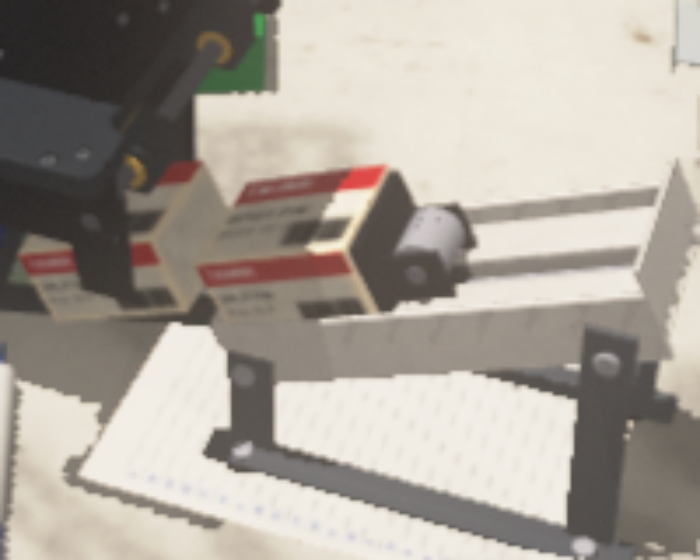

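The held carton sits parallel to the lane, clear of the lip (lip u=-49 mm, n=15 mm) and in line with the waiting one. Now a slow push up the slope.

>>> {"op": "send_rows", "data": {
  "rows": [40,5.4,-0.7,2.4,0,40,3.6,-0.5,1.6,0,40,2.7,-0.3,1.2,0,40,2.7,-0.3,1.2,0,40,2.7,-0.3,1.2,0]
}}

```text
time_s: 12.78
ee_pos: [0.4372, 0.0011, 0.069]
tcp_rot: [[-0.992, 0.125, -0.012], [0.125, 0.992, 0.001], [0.012, -0.0, -1.0]]
contact_force: [-13.7, 0.5, 1.0]
grip_width: 0.58
grip_force: 35.0
```

>>> {"op": "send_rows", "data": {
  "rows": [40,3.6,-0.5,1.6,0,40,3.6,-0.5,1.6,0,40,3.6,-0.4,1.6,0,40,3.6,-0.5,1.6,0,40,3.6,-0.4,1.6,0]
}}

```text
time_s: 13.4
ee_pos: [0.4504, -0.0005, 0.0746]
tcp_rot: [[-0.992, 0.125, -0.023], [0.125, 0.992, 0.003], [0.024, -0.0, -1.0]]
contact_force: [-22.2, 1.9, 2.8]
grip_width: 0.581
grip_force: 35.0
```

```bash
cat > uv.py <<'E'
from h import *
def uvn(dx=5.0,dz=-14.9):
    p=manip.state();t=p['ee_pos']*1000;d=t-np.array([480.6,-4.4,55])
    a=d[0]*.992-d[1]*.126+dx;b=d[0]*.126+d[1]*.992;z=d[2]+dz
    print('u %.1f n %.1f b %.1f'%(a*.913+z*.408,-a*.408+z*.913,b),p['contact_force'].round(1),p['time_s'])
if __name__=='__main__':uvn()
E
python3 uv.py; python3 tilt.py
```

```text
u -21.3 n 14.6 b 0.1 [-22.2   1.9   2.8] 13.4
-45 633 [6.9 7.9 9.1]
-40 1119 [ 8.5  9.7 10.9]
-35 1141 [10.6 11.8 13.1]
-30 1153 [12.7 14.  15.2]
-25 1158 [14.9 16.1 17.3]
-20 1174 [16.9 18.2 19.3]
-15 1177 [19.1 20.3 21.5]
-10 1190 [21.1 22.3 23.4]
-5 1207 [23.1 24.3 25.4]
0 1228 [25.1 26.2 27.4]
5 1208 [27.1 28.2 29.3]
10 388 [28.4 29.3 30.1]
30 631 [24.4 25.4 26.5]
35 1189 [25.8 27.1 28.5]
[ 0.45040961 -0.00047956  0.07456461] [-22.17691605   1.89472538   2.82344154] 13.4
```

```bash
cat > lane.py <<'E'
from h import *
import sys
def lane(c,lo=-60,hi=190,bl=(-24,24)):
    P=cloud(c).reshape(-1,3)*1000;ok=c['depth'].ravel()>0;d=P-np.array([480.6,-4.4,55])
    a=d[:,0]*.992-d[:,1]*.126;b=d[:,0]*.126+d[:,1]*.992;z=d[:,2]
    u=a*.913+z*.408;n=-a*.408+z*.913
    k=ok&(b>bl[0])&(b<bl[1])&(n>-8)&(n<62)
    u,n=u[k],n[k]
    for x in range(lo,hi,5):
        m=(u>=x)&(u<x+5)
        if m.sum()>8:print(x,m.sum(),np.percentile(n[m],[2,50,98]).round(1))
c=eyes.capture(sys.argv[1]);print(sys.argv[1])
if len(sys.argv)>2:save(c,sys.argv[2])
lane(c)
E
python3 lane.py scene pics/s5.png; python3 lane.py top
```

```text
scene
-55 14 [53.1 54.3 55.4]
-50 10 [53.  54.  54.9]
-10 14 [51.4 52.6 53.6]
-5 50 [ 0.4 31.2 53.4]
0 56 [ 0.8 52.1 53.7]
5 66 [26.8 52.1 53.3]
10 229 [38.1 45.6 52.4]
15 57 [38.1 39.2 40.3]
20 61 [37.9 39.4 40.3]
25 54 [38.5 39.4 40.9]
30 57 [38.7 39.5 41.2]
35 63 [38.2 39.8 40.8]
40 55 [38.7 39.7 40.5]
45 66 [38.7 39.9 40.9]
50 59 [38.6 39.7 40.6]
55 68 [38.4 39.8 41.2]
60 66 [38.5 39.7 41.2]
65 69 [38.2 39.5 41. ]
70 59 [38.5 39.6 40.5]
75 68 [37.8 39.3 40.7]
80 118 [12.1 37.3 40.4]
85 340 [ 2.8 27.3 38. ]
90 71 [ 0.4 14.7 24.8]
95 80 [ 0.6 21.6 26.7]
100 116 [ 0.4 22.4 27. ]
105 157 [-1.5 18.2 26.1]
110 202 [-1.8 12.2 23.8]
115 59 [-3.2  1.2  2.2]
120 57 [-2.5  1.1  2.7]
125 57 [-3.3  1.   2.2]
130 57 [-3.5  1.1  2.6]
135 61 [-2.9  1.3  2.6]
140 54 [-2.9  1.2  2.6]
145 60 [-3.4  1.1  2.8]
150 61 [-3.5  1.2  2.8]
155 60 [-2.7  1.3  2.9]
160 62 [-3.2  1.1  2.5]
165 39 [-0.4  1.3  2.5]
180 339 [-6.7  9.5 22.5]
top
-45 13 [51.5 54.6 56.1]
-40 13 [52.  54.2 56. ]
-35 13 [51.2 53.9 56.7]
110 47 [-6.9  1.9 24.6]
115 52 [-4.9  1.4  3.9]
120 53 [-6.4  1.8  4.4]
125 60 [-6.7  1.5  3.8]
130 52 [-7.5  1.2  4.4]
135 59 [-6.1  1.2  4.2]
140 58 [-6.9  1.1  5. ]
145 54 [-4.8  1.2  3.7]
150 56 [-5.2  0.9  4.7]
155 57 [-5.4  1.7  4.6]
160 56 [-2.8  1.3  4.6]
165 61 [-4.6  1.5  4.9]
170 57 [-6.8  1.4  3.6]
175 57 [-7.5  0.9  5.1]
180 55 [-4.8 21.5 25.6]
```

The waiting carton is flat and has moved 14 mm, with the paddle following. The force is higher than expected, so I'll hold a moment to see whether it relaxes.

>>> {"op": "send_rows", "data": {
  "rows": [40,0,0,0,0,40,0,0,0,0,40,0,0,0,0]
}}

```text
time_s: 13.92
ee_pos: [0.4514, -0.0006, 0.0749]
tcp_rot: [[-0.992, 0.125, -0.021], [0.125, 0.992, 0.002], [0.021, -0.0, -1.0]]
contact_force: [-19.5, 2.0, 2.2]
grip_width: 0.584
grip_force: 35.0
```

>>> {"op": "send_rows", "data": {
  "rows": [40,2.7,-0.3,1.2,0,40,2.7,-0.3,1.2,0,40,0,0,0,0,40,0,0,0,0]
}}

```text
time_s: 14.42
ee_pos: [0.4566, -0.0012, 0.0773]
tcp_rot: [[-0.992, 0.125, -0.021], [0.125, 0.992, 0.002], [0.021, -0.001, -1.0]]
contact_force: [-19.8, 1.2, 1.4]
grip_width: 0.58
grip_force: 35.0
```

```bash
python3 uv.py; python3 lane.py scene|sed -n 4,8p
```

```text
u -14.6 n 14.6 b 0.1 [-19.8   1.2   1.4] 14.425
-40 9 [53.7 54.5 55.1]
-5 35 [ 0.8  4.4 53.1]
0 33 [ 0.4 52.4 53.7]
5 46 [ 0.7 52.1 53.4]
10 69 [19.7 51.9 53.2]
```

>>> {"op": "send_rows", "data": {
  "rows": [40,3.0,-0.4,2.0,0,40,3.0,-0.4,2.0,0,40,3.0,-0.4,2.0,0,40,3.0,-0.4,2.0,0,40,3.0,-0.4,2.0,0]
}}

```text
time_s: 15.1
ee_pos: [0.4751, -0.0036, 0.0878]
tcp_rot: [[-0.992, 0.125, -0.012], [0.125, 0.992, 0.001], [0.012, -0.0, -1.0]]
contact_force: [-6.8, 0.5, -7.6]
grip_width: 0.584
grip_force: 35.0
```

```bash
python3 uv.py
```

```text
u 6.8 n 16.6 b 0.1 [-6.8  0.5 -7.6] 15.1
```

Correcting the push direction brought the force down to about 9 N along the slope. Continuing.

>>> {"op": "send_rows", "data": {
  "rows": [40,3.6,-0.5,1.6,0,40,3.6,-0.5,1.6,0,40,3.6,-0.4,1.6,0,40,3.6,-0.5,1.6,0,40,3.6,-0.4,1.6,0]
}}

```text
time_s: 15.72
ee_pos: [0.4929, -0.0059, 0.0955]
tcp_rot: [[-0.992, 0.125, -0.013], [0.125, 0.992, 0.002], [0.013, -0.0, -1.0]]
contact_force: [-7.2, 0.7, -6.3]
grip_width: 0.584
grip_force: 35.0
```

```bash
python3 uv.py; python3 lane.py scene
```

```text
u 26.3 n 16.3 b 0.1 [-7.2  0.7 -6.3] 15.725
scene
-10 18 [27.  55.5 56.6]
-5 59 [ 0.1  8.  56.5]
0 32 [ 0.6  1.9 56.5]
5 29 [ 0.6  2.1 56.1]
10 24 [-0.1  1.7 56.1]
15 19 [ 0.8  1.5 55.1]
20 18 [0.1 1.5 2.3]
25 13 [0.7 1.1 2.1]
30 18 [0.2 1.2 2.6]
35 17 [0.1 1.5 2.5]
40 27 [ 0.1  1.7 54.9]
45 29 [ 0.9 54.  55.1]
50 49 [ 2.1 53.8 55.1]
55 229 [40.  48.7 54.6]
60 66 [40.1 41.1 48.5]
65 63 [39.6 40.9 42.2]
70 60 [40.1 41.2 42. ]
75 69 [39.6 41.  42.3]
80 71 [39.4 40.8 42.5]
85 68 [39.8 40.8 42. ]
90 68 [39.6 40.8 41.6]
95 72 [39.3 40.4 41.7]
100 75 [39.2 40.4 41.7]
105 67 [39.1 40.2 41.4]
110 74 [38.5 39.9 41.4]
115 77 [38.5 39.8 41.1]
120 77 [38.1 39.6 40.8]
125 124 [ 7.6 38.3 40.6]
130 336 [ 3.  28.7 38.2]
135 91 [ 0.6 17.8 34.8]
140 87 [ 0.5 20.3 26.6]
145 109 [ 1.3 21.6 27.3]
150 157 [-0.  21.4 26.7]
155 241 [-2.6 13.7 24.2]
160 64 [-3.8  1.2  2.3]
165 41 [-0.6  1.3  2.4]
180 344 [-6.3  9.2 22.7]
```

```bash
cat > face.py <<'E'
from h import *
c=eyes.capture('scene')
P=cloud(c).reshape(-1,3)*1000;ok=c['depth'].ravel()>0;d=P-np.array([480.6,-4.4,55])
a=d[:,0]*.992-d[:,1]*.126;b=d[:,0]*.126+d[:,1]*.992;z=d[:,2]
u=a*.913+z*.408;n=-a*.408+z*.913
def f(t,k):
    k=k&ok;print(t,k.sum(),'u',np.percentile(u[k],[5,50,95]).round(1),'n',np.percentile(n[k],[5,50,95]).round(1),'b',np.percentile(b[k],[5,50,95]).round(1)) if k.sum() else print(t,'none')
f('held rear face',(abs(b)<20)&(n>43)&(n<51)&(u>-20))
f('waiting rear',(abs(b)<22)&(n>27)&(n<36)&(u>75))
f('lip tab',(abs(b)<31)&(n>3)&(n<11)&(u>-12)&(u<10))
f('fence R end-plate',(abs(b)<31)&(n>5)&(n<20)&(u>170))
f('fenceL',(b>25)&(b<40)&(n>4)&(n<11)&(u>140)&(u<175))
f('fenceR',(b<-25)&(b>-40)&(n>4)&(n<11)&(u>140)&(u<175))
f('wait side R',(b<-20)&(b>-40)&(n>18)&(n<36)&(u>65)&(u<120))
f('held side R',(b<-20)&(b>-34)&(n>30)&(n<50)&(u>-20)&(u<60))
E
python3 face.py; python3 tilt.py
```

```text
held rear face 85 u [59.  59.9 60.7] n [43.5 46.8 50.5] b [-17.3  -0.9  17.2]
waiting rear 115 u [133.8 134.9 147.7] n [27.1 31.2 35.7] b [-19.9  -0.4  19.3]
lip tab 26 u [-4.2 -2.9  1. ] n [ 3.6  7.3 10.7] b [-25.5 -19.7 -11.8]
fence R end-plate 209 u [182.3 183.1 183.8] n [ 6.1 12.5 19.3] b [-29.   -3.3  28. ]
fenceL 61 u [153.1 161.9 170.6] n [ 4.8  8.  10.2] b [30.7 32.1 33.9]
fenceR 122 u [142.8 158.6 173.4] n [ 4.4  7.5 10.6] b [-33.6 -32.5 -30.7]
wait side R 396 u [ 68.5  92.9 117.2] n [19.  27.  35.4] b [-28.1 -26.8 -25.5]
held side R 422 u [-6.5 28.2 59.1] n [31.  39.4 48.7] b [-33.  -27.1 -25.4]
-45 645 [6.5 7.6 8.7]
-40 1125 [ 8.2  9.4 10.6]
-35 1156 [10.2 11.6 12.8]
-30 1157 [12.5 13.7 15. ]
-25 1150 [14.7 15.9 17.1]
-20 1183 [16.9 18.  19.3]
-15 1188 [19.  20.2 21.3]
-10 1211 [21.1 22.3 23.5]
-5 1208 [23.1 24.3 25.5]
0 1210 [25.1 26.3 27.5]
5 1228 [27.1 28.3 29.4]
10 314 [28.7 29.4 30.1]
30 620 [24.5 25.3 26.3]
35 1125 [25.7 27.  28.2]
[ 0.4933737  -0.0059358   0.09582998] [-6.63888783  1.60975515 -6.51196064] 15.825
```

```bash
sed -e "s/^c=.*/import pickle;c=pickle.load(open('scene.pkl','rb'))/" face.py > f0.py
cat >> f0.py <<'E'
k=ok&(abs(b)<22)&(n>30)&(n<37)
for x in range(-20,110,3):
    m=k&(u>=x)&(u<x+3); print(x,m.sum(),end='; ')
c=eyes.capture('scene')
P=cloud(c).reshape(-1,3)*1000;ok=c['depth'].ravel()>0;d=P-np.array([480.6,-4.4,55])
a=d[:,0]*.992-d[:,1]*.126;b=d[:,0]*.126+d[:,1]*.992;z=d[:,2]
u=a*.913+z*.408;n=-a*.408+z*.913
k=ok&(abs(b)<22)&(n>30)&(n<37);print()
for x in range(100,170,3):
    m=k&(u>=x)&(u<x+3); print(x,m.sum(),end='; ')
E
python3 f0.py
```

```text
held rear face none
waiting rear 9 u [83.4 86.1 87.1] n [27.1 27.3 27.8] b [-10.4   1.1   6.4]
lip tab 20 u [-2.   3.8  8.4] n [ 6.7  9.5 10.6] b [-30.6 -26.9 -25.7]
fence R end-plate 208 u [182.3 183.1 183.7] n [ 5.8 12.7 19.2] b [-28.8  -3.1  27.6]
fenceL 96 u [141.2 155.7 169.9] n [ 4.5  7.7 10.4] b [30.3 32.  33.6]
fenceR 118 u [142.4 159.  173.4] n [ 4.5  7.6 10.6] b [-33.6 -32.5 -30.7]
wait side R 89 u [65.6 69.4 73.1] n [18.6 27.6 35.6] b [-27.2 -23.8 -20.7]
held side R 326 u [ 1.6 30.1 57.6] n [30.7 37.2 40.2] b [-27.9 -26.3 -21. ]
-20 0; -17 0; -14 0; -11 0; -8 0; -5 0; -2 0; 1 0; 4 0; 7 0; 10 0; 13 0; 16 0; 19 0; 22 0; 25 0; 28 0; 31 0; 34 0; 37 0; 40 0; 43 0; 46 0; 49 0; 52 0; 55 0; 58 0; 61 0; 64 8; 67 13; 70 83; 73 12; 76 0; 79 0; 82 0; 85 0; 88 0; 91 0; 94 0; 97 0; 100 0; 103 0; 106 0; 109 0; 
100 0; 103 0; 106 0; 109 0; 112 0; 115 0; 118 0; 121 0; 124 0; 127 12; 130 15; 133 80; 136 1; 139 0; 142 0; 145 0; 148 0; 151 0; 154 0; 157 0; 160 0; 163 0; 166 0; 169 0;
```

Relative to the start image, the paddle has moved about 63 mm. It needs about 73, against an end stop at 79, so I'll advance 10 mm more.

>>> {"op": "send_rows", "data": {
  "rows": [40,3.0,-0.4,1.4,0,40,3.0,-0.4,1.4,0,40,3.0,-0.3,1.3,0,40,0,0,0,0]
}}

```text
time_s: 16.42
ee_pos: [0.5021, -0.007, 0.0998]
tcp_rot: [[-0.992, 0.125, -0.012], [0.125, 0.992, 0.001], [0.012, -0.0, -1.0]]
contact_force: [-8.0, 0.5, -7.2]
grip_width: 0.584
grip_force: 35.0
```

```bash
python3 uv.py; python3 f0.py | tail -1; python3 face.py
```

```text
u 36.6 n 16.4 b 0.1 [-8.   0.5 -7.2] 16.425
100 0; 103 0; 106 0; 109 0; 112 0; 115 0; 118 0; 121 0; 124 0; 127 0; 130 0; 133 0; 136 11; 139 13; 142 82; 145 10; 148 0; 151 0; 154 0; 157 0; 160 0; 163 0; 166 0; 169 0; held rear face 88 u [68.2 69.3 70.3] n [43.3 46.9 50.7] b [-18.4  -2.1  16.6]
waiting rear 107 u [143.5 144.3 156.9] n [27.1 31.1 35.6] b [-19.6  -1.2  19.6]
lip tab 31 u [-4.5 -3.  -0.6] n [ 3.2  7.2 10.5] b [-30.4 -20.1 -12.4]
fence R end-plate 213 u [182.2 183.1 183.7] n [ 5.8 12.1 18.9] b [-28.6  -1.5  28.6]
fenceL 31 u [162.5 166.4 171.4] n [ 4.3  8.2 10.8] b [30.5 31.8 33.7]
fenceR 118 u [141.9 157.6 173.2] n [ 4.6  8.  10.5] b [-33.9 -32.6 -30.6]
wait side R 411 u [ 67.5  93.6 117.6] n [19.  26.9 35.4] b [-28.  -26.7 -25.3]
held side R 341 u [ 2.3 24.7 58. ] n [30.9 39.1 48.6] b [-33.3 -27.4 -25.6]
```

>>> {"op": "send_rows", "data": {
  "rows": [40,2.6,-0.4,-2.0,0,40,1.6,-0.2,-3.6,0,40,1.6,-0.2,-3.6,0,40,1.2,-0.2,-2.7,0,40,0,0,0,0]
}}

```text
time_s: 17.15
ee_pos: [0.5077, -0.0077, 0.0878]
tcp_rot: [[-0.992, 0.125, -0.016], [0.125, 0.992, 0.002], [0.016, 0.0, -1.0]]
contact_force: [-13.6, 1.1, -2.0]
grip_width: 0.581
grip_force: 35.0
```

```bash
python3 uv.py; python3 lane.py scene;python3 face.py; python3 tilt.py
```

```text
u 36.8 n 3.2 b 0.2 [-13.6   1.1  -2. ] 17.15
scene
0 15 [41.  42.3 43.7]
5 11 [41.5 42.3 43.2]
10 14 [41.2 42.4 43.4]
20 9 [41.5 41.9 42.9]
55 9 [40.3 40.6 41.4]
60 25 [39.6 40.9 41.8]
65 83 [30.  40.  42.2]
70 58 [37.8 39.  40.5]
75 59 [37.8 39.3 40.4]
80 67 [38.2 39.5 40.7]
85 71 [38.2 39.6 40.6]
90 65 [38.4 39.8 40.8]
95 69 [38.6 39.5 41.1]
100 71 [38.5 39.7 40.8]
105 66 [38.4 39.6 40.9]
110 70 [38.4 39.7 41. ]
115 80 [38.2 39.7 40.9]
120 73 [38.2 39.6 40.7]
125 74 [38.4 39.6 40.7]
130 75 [38.3 39.5 40.8]
135 110 [11.1 39.1 40.4]
140 198 [ 5.2 34.4 39.2]
145 244 [ 1.  24.  36.8]
150 89 [ 0.6 18.2 26.4]
155 108 [ 1.1 21.2 27.3]
160 139 [ 0.2 22.5 27. ]
165 225 [ 0.5 16.6 24.9]
170 29 [ 0.7 10.6 25. ]
180 338 [-6.8  9.4 22.8]
held rear face 4 u [ 4.5  9.4 20.1] n [43.  43.1 43.2] b [-18.8 -17.2 -12.9]
waiting rear 108 u [144.1 145.3 158.7] n [27.2 31.5 35.3] b [-20.9  -0.5  19.1]
lip tab 19 u [-3.7  3.2  8.7] n [ 7.   9.2 10.6] b [-30.6 -26.9 -25.4]
fence R end-plate 224 u [172.  183.1 183.7] n [ 5.5 12.  19.4] b [-30.3  -2.8  26.8]
fenceL 29 u [163.3 167.1 171.9] n [ 4.5  8.2 10.2] b [30.7 32.3 33.8]
fenceR 122 u [140.9 157.7 172.8] n [ 4.4  8.  10.7] b [-33.9 -32.5 -30.4]
wait side R 394 u [ 68.1  93.3 117.1] n [19.  27.1 35.1] b [-28.1 -26.6 -25.1]
held side R 212 u [ 2.3 17.8 56.4] n [31.  37.7 42.9] b [-33.6 -26.7 -21.8]
-45 639 [6.5 7.6 8.8]
-40 1136 [ 8.1  9.4 10.6]
-35 1144 [10.4 11.6 12.8]
-30 1160 [12.6 13.8 14.9]
-25 1165 [14.7 15.9 17.1]
-20 1175 [16.9 18.1 19.3]
-15 1183 [19.  20.2 21.3]
-10 1212 [21.1 22.3 23.5]
-5 1207 [23.1 24.3 25.4]
0 1215 [25.2 26.3 27.5]
5 1227 [27.1 28.3 29.4]
10 341 [28.5 29.3 30.2]
20 15 [34.7 35.  35.6]
25 1241 [34.  35.1 36.4]
30 1358 [36.1 37.4 38.8]
35 1102 [38.4 39.6 40.6]
[ 0.5077393  -0.00771664  0.08785202] [-12.68363117   2.4069344   -2.04615333] 17.25
```

The loose carton is 1-3 mm off the runners, behind the lip, with the waiting carton flat behind it. I'll lower it the last 2 mm and release.

>>> {"op": "send_rows", "data": {
  "rows": [40,0.4,0,-1.0,0,40,0.4,0,-1.0,0,40,0.2,0,-0.5,0,40,0,0,0,0]
}}

```text
time_s: 17.8
ee_pos: [0.5083, -0.0078, 0.0866]
tcp_rot: [[-0.992, 0.125, -0.017], [0.125, 0.992, 0.002], [0.017, -0.0, -1.0]]
contact_force: [-18.9, 2.3, 6.2]
grip_width: 0.58
grip_force: 35.0
```

>>> {"op": "send_rows", "data": {
  "rows": [75,0,0,0,0,75,0,0,0,0,75,0,0,0,0,75,0,0,0,0]
}}

```text
time_s: 18.3
ee_pos: [0.5152, -0.0087, 0.0893]
tcp_rot: [[-0.992, 0.126, 0.001], [0.126, 0.992, -0.0], [-0.001, -0.0, -1.0]]
contact_force: [0.0, 1.0, -0.7]
grip_width: 0.787
grip_force: 0.0
```

```bash
python3 lane.py scene;python3 face.py; python3 tilt.py
```

```text
scene
-5 9 [38.5 39.1 39.6]
0 22 [38.2 39.4 40.3]
5 20 [38.4 39.5 40.2]
10 17 [38.2 39.1 40.1]
15 11 [38.8 39.7 40.6]
20 15 [38.8 39.5 40.3]
25 11 [38.4 39.4 40.1]
70 38 [38.2 39.4 40.4]
75 64 [38.2 39.5 40.9]
80 65 [38.5 39.3 40.5]
85 65 [38.2 39.5 41. ]
90 68 [38.4 39.6 41. ]
95 65 [38.5 39.8 40.9]
100 67 [38.7 39.6 40.8]
105 68 [38.7 39.7 41.1]
110 71 [38.6 39.8 41. ]
115 74 [38.5 39.7 40.8]
120 75 [38.4 39.6 40.9]
125 72 [38.3 39.4 40.5]
130 76 [38.2 39.4 40.7]
135 125 [ 8.1 37.3 40.2]
140 338 [ 1.9 26.5 37.9]
145 85 [ 1.1 16.  25. ]
150 94 [ 0.7 21.  27.1]
155 126 [ 1.2 22.9 27.7]
160 171 [-1.6 19.  25.9]
165 180 [ 0.1 13.5 23.8]
180 340 [-6.2  9.3 22.5]
held rear face none
waiting rear 115 u [141.5 142.6 155.6] n [27.2 31.1 35.8] b [-19.7  -2.3  18.7]
lip tab 16 u [-2.3  4.4  8.8] n [ 6.8  9.1 10.3] b [-30.7 -26.5 -25.5]
fence R end-plate 210 u [182.4 183.1 183.9] n [ 5.8 12.5 19.1] b [-29.4  -2.8  27.8]
fenceL 37 u [160.3 166.  170.9] n [ 4.9  7.9 10.4] b [30.5 32.  33.3]
fenceR 121 u [141.5 157.3 173. ] n [ 4.4  7.8 10.6] b [-33.8 -32.5 -31.1]
wait side R 396 u [ 68.1  93.9 117. ] n [18.8 26.9 35. ] b [-28.1 -26.8 -25.3]
held side R 167 u [-0.3 14.8 30.4] n [30.9 37.6 40.1] b [-27.9 -26.2 -21. ]
-50 1101 [2.2 3.4 4.8]
-45 1107 [4.5 5.8 7.1]
-40 1131 [6.9 8.2 9.5]
-35 1129 [ 9.2 10.6 11.7]
-30 1163 [11.6 12.8 14. ]
-25 1178 [13.9 15.1 16.4]
-20 1190 [16.2 17.4 18.6]
-15 1176 [18.4 19.6 20.9]
-10 1205 [20.6 21.8 23. ]
-5 1221 [22.7 24.  25.3]
0 1230 [24.9 26.1 27.4]
5 1232 [27.  28.2 29.4]
10 262 [28.4 29.2 30. ]
20 340 [35.3 36.1 36.9]
25 1325 [36.1 37.3 38.6]
30 1348 [38.4 39.7 40.9]
35 718 [40.4 41.4 42.2]
[ 0.51499431 -0.00869073  0.08910999] [-0.35552503  0.29815268 -0.52103216] 18.4
```

Both are flat (n about 39.5 throughout), and the paddle has come back about 70 mm from its start. I'll retreat straight up and verify.

>>> {"op": "send_rows", "data": {
  "rows": [75,0,0,10,0,75,0,0,20,0,75,0,0,40,0,75,0,0,40,0,75,0,0,20,0]
}}

```text
time_s: 19.08
ee_pos: [0.5159, -0.0088, 0.2224]
tcp_rot: [[-0.992, 0.125, 0.005], [0.125, 0.992, -0.001], [-0.005, 0.0, -1.0]]
contact_force: [0.1, 0.2, -0.5]
grip_width: 0.789
grip_force: 0.0
```

>>> {"op": "send_rows", "data": {
  "rows": [75,-40,0,10,0,75,-20,0,0,0,75,0,0,0,0]
}}

```text
time_s: 19.45
ee_pos: [0.454, -0.0086, 0.2287]
tcp_rot: [[-0.992, 0.126, 0.0], [0.126, 0.992, -0.0], [-0.0, 0.0, -1.0]]
contact_force: [0.6, -0.0, 1.0]
grip_width: 0.789
grip_force: 0.0
```

```bash
python3 lane.py scene pics/s6.png;python3 face.py; python3 f0.py|tail -1
python3 - <<'E'
from h import *
s,w=wrist();a=cv2.cvtColor(w['color'],4)[80:400,160:480];b=cv2.imread('pics/s6.png')[240:400,220:420]
cv2.imwrite('pics/f.png',cv2.hconcat([cv2.resize(a,(400,400)),cv2.resize(b,(400,400))]));print(s['contact_force'])
E
```

```text
scene
-5 21 [38.3 39.  39.8]
0 56 [37.7 39.  40.3]
5 49 [38.1 39.2 40.5]
10 65 [38.5 39.4 40.9]
15 59 [38.5 39.5 40.7]
20 50 [38.7 39.7 40.5]
25 59 [38.7 39.4 41. ]
30 62 [38.7 39.9 41.5]
35 59 [38.4 39.7 40.9]
40 66 [39.  39.9 41. ]
45 60 [38.4 39.6 41. ]
50 65 [38.7 39.7 41. ]
55 63 [38.1 39.3 41. ]
60 63 [38.  39.3 40.9]
65 71 [36.6 39.  40.5]
70 62 [38.  39.2 40.4]
75 66 [38.3 39.3 40.6]
80 68 [38.3 39.5 40.9]
85 65 [38.5 39.6 40.8]
90 63 [38.6 39.6 40.7]
95 71 [38.7 39.6 41.2]
100 71 [38.8 39.9 41.2]
105 68 [38.5 39.8 40.9]
110 74 [38.1 39.7 40.9]
115 69 [38.7 39.6 40.9]
120 74 [38.4 39.7 40.5]
125 75 [38.1 39.5 40.6]
130 76 [38.2 39.3 40.7]
135 128 [ 6.1 37.2 40.2]
140 326 [ 2.5 26.9 38. ]
145 83 [ 0.2 16.5 24.9]
150 105 [ 0.4 20.5 26.5]
155 118 [ 0.6 22.9 27.3]
160 177 [-1.5 18.3 26.2]
165 176 [-0.2 13.6 23.7]
180 337 [-6.6  9.3 22.8]
held rear face none
waiting rear 110 u [141.5 142.7 155. ] n [27.2 31.5 35.7] b [-20.3  -1.7  19. ]
lip tab 17 u [-1.8  3.5  8.7] n [ 5.9  9.  10.7] b [-29.3 -27.1 -25.5]
fence R end-plate 206 u [182.5 183.2 183.8] n [ 6.  12.4 19.4] b [-30.2  -2.1  27.8]
fenceL 36 u [160.4 165.9 171.9] n [ 4.4  7.9 10.8] b [31.  32.1 33.1]
fenceR 112 u [142.9 159.  173. ] n [ 4.6  7.8 10.2] b [-33.7 -32.2 -30.8]
wait side R 411 u [ 67.   93.4 117.2] n [18.9 27.1 35.4] b [-28.1 -26.7 -25.3]
held side R 328 u [ 1.7 30.9 57. ] n [30.7 37.1 40.1] b [-28.1 -26.2 -20.7]
100 0; 103 0; 106 0; 109 0; 112 0; 115 0; 118 0; 121 0; 124 0; 127 0; 130 0; 133 1; 136 23; 139 23; 142 73; 145 0; 148 0; 151 0; 154 0; 157 0; 160 0; 163 0; 166 0; 169 0; [0.54379544 0.75980498 0.09531391]
```

View pics/f.png

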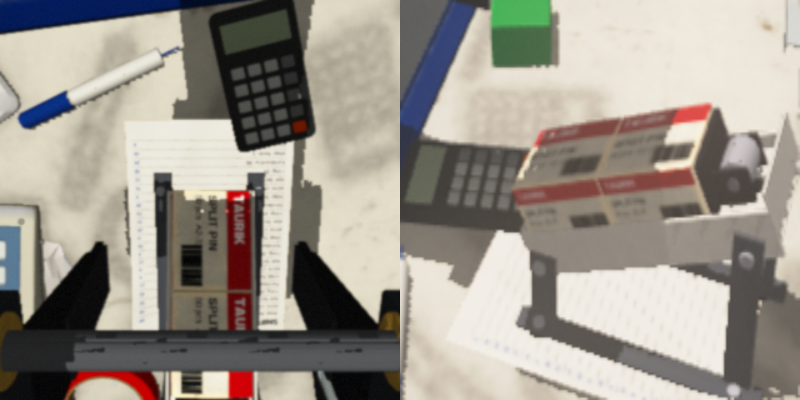

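The picture shows both cartons flat, in line and touching between the fences, with the front one at the lip and the paddle behind them. The gripper is clear, so I'm handing in.

```bash
python3 -c "
from cell import order
print(order.close_job())"
```

```text
the job is handed in; nothing more can be done
None
```

The job is handed in (no verdict came back): my last images show the loose carton flat behind the lip, the waiting carton flat and in line behind it, the paddle about 70 mm further up the slope than at the start, and the gripper clear.

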